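# Check the thickness of a sanding block with a sprung-foot bridge gauge

### The job

Check how thick the brown sanding block to the right of the measuring bed still is: lay it flat and centred along the narrow raised anvil of the bed. Then take the bridge gauge by its red grip from its sloping rest and set it down gently, upright and square across the block, its two feet in the white outlines on the bed's plate, so that its sprung foot rests on the middle of the block and shows the height. Let go of it there, and leave the other things on the bench where they are.

Things in the scene. Friction and masses are not known exactly. Their poses are not given: they have to be found in the camera images.
- block: brown cork sanding block with a dark sole, 58 x 100 x 30 mm, loose on the bench to the right of the bed or behind it to the right (a like block at the far left is not meant); origin at the centre of its underside, y along its 100 mm length, x across its 58 mm width, z up
- bed: measuring bed, fixed: dark steel plate 170 x 170 mm, top 10 mm above the bench; in its middle a bare aluminium anvil rail 100 mm long (along the bed's x), 34 mm wide (y), its flat top 30 mm above the bench; low screw heads in the corners. White outlines 70 x 30 mm at y = +56 and -56 mm for the gauge's feet. Origin: centre of the underside (bench level), z up
- rest: blue sloping rest, fixed, base 130 x 170 mm; ledge, lip and two back posts hold the gauge leaned 30 degrees, its top toward the rest's -x side (toward the robot). Origin: centre of the underside, z up, y along the ledge. Gauge origin 40 mm above it, y axes parallel; posts reach to its cross bar: lift it straight up (its feet catch on the posts if drawn along its own axis)
- gauge: bridge gauge, 0.5 kg, 60 x 134 x 157 mm: steel feet (60 along x, 22 along y, 8 high) at y = +56, -56 mm under legs, 90 mm clear between; aluminium cross bar along y at z = 78 to 98 mm; above its middle a red grip, 30 (x) by 32 (y) mm, z = 98 to 154 mm. Origin midway between the feet, at their undersides; z up toward the grip. May stand either way round
- gauge_foot (a joint): slide of the gauge's sprung foot along the gauge's z, 0 (fully down) to 0.03 m (pushed up); about 1 N at 0 and 2 N at 0.015. The brass foot, a disc of 24 mm, is 35 mm above the plane of the feet at 0, so height over that plane = 0.035 + joint; on the block laid on the anvil it reads 0.015
- foot_tip (a point): centre of the underside of the gauge's brass sprung foot
- tub: round white tub with a red lid, 52 mm wide, 33 mm high, loose bystander; origin at the centre of its underside
- square: try square with a wooden stock, 105 x 168 x 15 mm, loose bystander lying at the left; origin at the centre of its underside
- tape_measure: yellow tape measure standing on edge, 26 x 74 x 74 mm, loose bystander behind the bed; origin at the centre of its underside
- tape_roll: blue roll of insulating tape, 66 mm wide and 19 mm high, loose bystander behind the rest; origin at the centre of its underside

How it is judged:
On the way:
1. the block lies flat along the anvil, centred to 12 mm and 10 degrees, and the fingers have let go of it, before the gauge comes (horizontal distance between block and bed below 0.012 m and angle between the y axis of block and the x axis of bed, either way round below 0.175 rad and z of block in the frame of bed between 0.0275 and 0.0325 m and angle between block's own z axis and vertical below 0.05 rad and contact force between each of the fingers, gauge and block below 0.1 N), for 0.2 s.
At the end, for the whole second after the job is handed in: block flat on the anvil, within 15 mm of the bed's centre and 10 deg of its length; gauge upright (2.3 deg), both feet on the bed's plate, within 10 mm of the bed's centre and 8.6 deg of square; its sprung foot presses on the block and reads 15 mm within 2 mm; all at rest (horizontal distance between block and bed below 0.015 m and angle between the y axis of block and the x axis of bed, either way round below 0.175 rad and z of block in the frame of bed between 0.0275 and 0.0325 m and angle between block's own z axis and vertical below 0.05 rad and horizontal distance between gauge and bed below 0.01 m and angle between the y axis of gauge and the y axis of bed, either way round below 0.15 rad and z of gauge in the frame of bed between 0.008 and 0.012 m and angle between gauge's own z axis and vertical below 0.04 rad and value of joint gauge_foot between 0.013 and 0.017 m and contact force between gauge and block above 0.3 N and linear speed of each of gauge, block below 0.01 m/s); the robot touches nothing.
It fails at once if the gauge is dropped or slammed on the bed (more than 60 N) (contact force between gauge and bed above 60 N).
It fails at once if the gauge is rammed on the block (more than 20 N) (contact force between gauge and block above 20 N).
It fails at once if a bystander is moved more than 30 mm (distance of any of tub, square, tape_measure, tape_roll from where it was at the start of the episode above 0.03 m).
It also fails if it takes over 53 s, if anything falls off the work surface, if the arm or the gripper's body presses on something with over 40 N, if the wrist force passes 120 N, or if a joint passes its speed limit or range.

### The arm

A 6-joint arm with a two-finger parallel gripper is mounted at the origin on a cart in front of the work surface, level with it; the furniture and walls round the work are solid. World frame = base frame: x ahead of the robot, y to its left, z up, the work surface at z = 0. Lengths are in m, angles in rad, forces in N, time in s.
With the tool pointing down it reaches from about 0.3 to 0.775 m from the base axis. Payload 14.6 kg.
Tool frame: the origin (TCP) lies on the mounting face of the last link; the fingertips stand tips_ahead ahead of it and the grasp point (between the pads) lies 155 mm ahead of it (tips_ahead is the distance from the TCP to the fingertips, in m); z points along the fingers, y is the line along which they close (so a half turn about z gives the same grasp; the last joint's range is limited). The gripper opens to 85 mm and grips with 20 to 120 N. Pads are 22 mm wide; open, the fingers measure 114 mm over their backs; the gripper's body (76 mm by 85 mm) begins 54 mm behind the grasp point. The pads swing forward as they close: fully open they stand 13 mm farther back than shut.
Start: joints at [-0.067, 0.3, 1.521, -0, 1.321, -0.067], TCP at [0.55, -0, 0.405] pointing down, gripper open.
Joint ranges: [-3.03, 3.03], [-0.79, 2.21], [0.23, 2.52], [-1.04, 4.18], [0, 3.07], [-2.55, 2.55]. Speed limits (rad/s): [2.22, 2.22, 2.57, 3.14, 3.14, 3.14].

### API

Orientations are given as a rotation vector (axis times angle).
In Python, from rig import * gives the robot as it stands. The module is installed in compiled form; this text tells all that it offers.
- The arm moves only by the shell command python3 -m handwheel 'ROWS' [FORCE]. ROWS is JSON, a list of rows, each a list of 3 entries, a list of its own where there are three numbers: the shift along the tool's x, y, z normalised to -1 to 1, where 1 is 0.05 m, then the turn about the tool's z normalised to -1 to 1, where 1 is 5 degrees, then the opening, from 0 (shut) to 1 (fully open). A call has 1 to 10 rows; each row shifts and turns the commanded pose from where the row before left it, along the tool's axes as they then stand; what a row does not reach is not made up. A row lasts 1/8 s, in which the tool goes at most 62.5 mm and 10.7 degrees, less where a joint would pass 70% of its speed; a pose out of reach is approached as far as the arm can. A call with a number of a shift or a turn outside -1 to 1 is refused whole. A call with a gripper value outside its range is refused whole. The fingers move at their own pace and stop on an object; FORCE is the grip in N (left out, the last holds). Time passes only in rows, so rows that do not move let the fingers close. It gives the time, the measured TCP pose, the force, the opening and the grip force at its end, in the units of the state.
- state(): the state, without advancing time (a new reading comes with each control period).
- capture(name): name is "scene" or "side" or "wrist"; returns (picture, depth): 420x560x3 uint8, red, green, blue; 420x560 float32, m along the optical axis (not along the pixel's ray), 0 where there is no reading.
- camera_info(name): a dict with "mtx" (3x3 intrinsics, pixels), "k1" (the pictures are not rectified: a ray, as slopes to the right and down, at radius r is drawn at 1 + k1 r^2 times it, then the intrinsics apply), "origin" and "orientation" of the camera in the world; the wrist camera has in their place "tool_from_camera" (4x4, takes a point from camera to tool coordinates, whose origin is the TCP and whose axes are the flange's). Camera axes: x right, y down, z forward; pixel columns grow to the right and rows downward; lengths in m; the calibration is good to about 2 mm. A picture is of the moment at which its call begins: read the wrist's pose just before it. camera_info takes no time and is no camera call.
- job_done(): hands the job in; it is judged then, once.
The state is a dict: "time": time; "qpos": joint angles; "joint_vel": joint speeds; "effort": joint torques, N m; "tool_pos": TCP position; "tcp_rot": TCP orientation; "ft_force": force on the tool from outside, world axes, zero at the start; "moment": the same for the moment, N m; "grip_width": finger opening in m; "grip_force": force on a finger pad.
Only numpy, scipy, OpenCV 4.12 (cv2) and the standard library are available. Lean on these libraries where they do the work, as an engineer would, in place of code of your own. Each camera call takes 0.05 s, during which the arm holds its last target. There are 200 camera calls.

## Working session

There is one attempt and no reset: what is moved stays moved. The work goes in short steps, Python scripts to look and compute and a shell command to move; the robot and the scene stay as the last step left them, time stands still between calls to the robot, and variables do not carry over. Pictures are saved under pics/ and viewed, at most 10 in all, crops included, and the job is handed in when it is done.

```bash
mkdir -p pics
cat > h.py <<'E'
from rig import *
import numpy as np, cv2
from scipy.spatial.transform import Rotation as R
def pose():
    s=state(); T=np.eye(4); T[:3,:3]=R.from_rotvec(s["tcp_rot"]).as_matrix(); T[:3,3]=s["tool_pos"]; return T
def campose(n):
    c=camera_info(n)
    if n=="wrist": return pose()@np.array(c["tool_from_camera"])
    T=np.eye(4); o=np.array(c["orientation"]); T[:3,:3]=R.from_rotvec(o).as_matrix() if o.size==3 else o; T[:3,3]=c["origin"]; return T
def rays(n,px):
    c=camera_info(n); px=np.float64(px).reshape(-1,1,2)
    return cv2.undistortPoints(px,np.float64(c["mtx"]),np.float64([c["k1"],0,0,0])).reshape(-1,2)
def toplane(n,T,px,z):
    r=rays(n,px); d=np.c_[r,np.ones(len(r))]@T[:3,:3].T; o=T[:3,3]
    return o+d*((z-o[2])/d[:,2])[:,None]
def cloud(n,T,depth):
    h,w=depth.shape; v,u=np.mgrid[:h,:w]; r=rays(n,np.stack([u,v],-1)).reshape(h,w,2)
    return (np.dstack([r,np.ones((h,w))])*depth[...,None])@T[:3,:3].T+T[:3,3]
def snap(n,name):
    T=campose(n); p,d=capture(n); np.savez(f"{name}.npz",p=p,d=d,T=T)
    cv2.imwrite(f"pics/{name}.png",p[...,::-1]); return T,p,d
E
python3 - <<'E'
from h import *
for n in("scene","side","wrist"):
    T,p,d=snap(n,n+"0"); print(n,T.round(3).tolist(),camera_info(n)["mtx"],camera_info(n)["k1"],(d>0).mean())
s=state();print(s)
E
```

```text
scene [[-0.832, -0.308, 0.462, -0.1], [-0.555, 0.424, -0.716, 1.216], [0.025, -0.851, -0.524, 0.863], [0.0, 0.0, 0.0, 1.0]] [[478.27413783   0.         277.76449447]
 [  0.         478.27413783 209.36078541]
 [  0.           0.           1.        ]] -0.11306596363254082 0.9959013605442177
side [[0.979, -0.119, 0.165, 0.276], [-0.203, -0.531, 0.823, -1.248], [-0.01, -0.839, -0.544, 1.014], [0.0, 0.0, 0.0, 1.0]] [[545.10367092   0.         280.50156783]
 [  0.         545.10367092 215.98398049]
 [  0.           0.           1.        ]] -0.13722450717778914 0.9959778911564626
wrist [[1.0, 0.0, -0.002, 0.549], [-0.0, -0.955, -0.298, 0.076], [-0.002, 0.298, -0.955, 0.372], [0.0, 0.0, 0.0, 1.0]] [[373.19428953   0.         280.60749749]
 [  0.         373.19428953 209.20905893]
 [  0.           0.           1.        ]] -0.04869374414557541 0.996343537414966
{'time': 0.15, 'qpos': array([-6.66225110e-02,  3.00363736e-01,  1.52143746e+00, -8.08230457e-06,
        1.32068424e+00, -6.66246982e-02]), 'joint_vel': array([ 0.00017747, -0.00106025, -0.00154884,  0.00091023, -0.00167565,
       -0.00146337]), 'effort': array([ 1.15317634e-03, -5.43663168e+01, -3.61884356e+01, -9.07762978e-05,
        3.16729136e-03,  4.75633647e-05]), 'tool_pos': array([ 5.49980662e-01, -1.45846171e-05,  4.04240898e-01]), 'tcp_rot': array([-2.22096524e+00, -2.22097455e+00,  9.32474050e-04]), 'ft_force': array([ 0.11478262, -0.28814925, -0.59486749]), 'moment': array([-0.0501847 , -0.00056685, -0.0429292 ]), 'grip_force': 0.0, 'grip_width': 0.0856523993393172}
```

View pics/scene0.png

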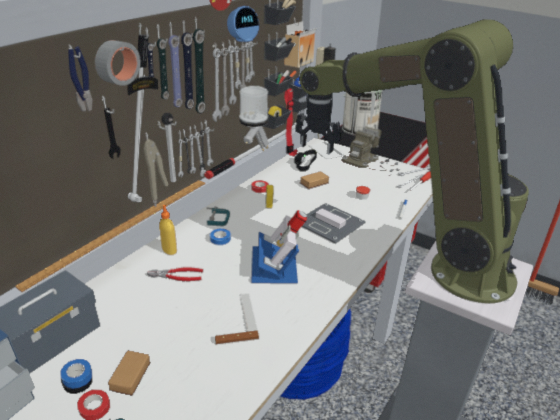

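View pics/side0.png

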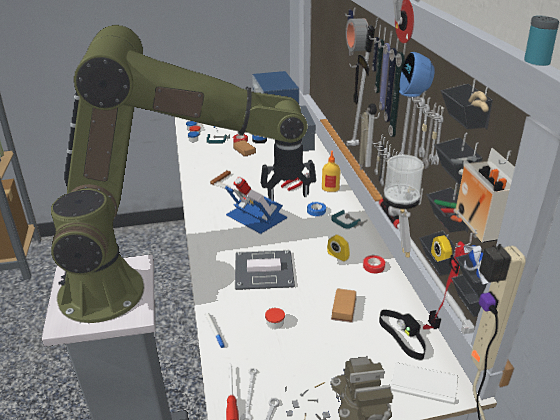

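The scene view shows the block at (315,180), the tub at (363,192), the bed at (333,220), the rest with the gauge at (277,255) and the far-left decoy block at (129,371). In the side view the block is at (344,305), the bed at (265,270), the rest and gauge at (257,205), and the tape measure at (339,247).

```bash
cat > m.py <<'E'
from h import *
def load(n): f=np.load(n+".npz"); return f["p"],f["d"],f["T"]
def rep(tag,P):
    P=P[np.isfinite(P).all(1)]
    r=cv2.minAreaRect(np.float32(P[:,:2]*1000)); b=cv2.boxPoints(r)
    e=max([(b[1]-b[0]),(b[2]-b[1])],key=np.linalg.norm)
    print(tag,"n",len(P),"rect c",np.round(r[0],1),"size",np.round(r[1],1),"long ang",round(np.degrees(np.arctan2(e[1],e[0])),1),"z med/p95",(np.median(P[:,2])*1000).round(1),(np.percentile(P[:,2],95)*1000).round(1),"mean",(P.mean(0)*1000).round(1))
def big(m,win):
    k=np.zeros(m.shape,np.uint8); x0,y0,x1,y1=win; k[y0:y1,x0:x1]=m[y0:y1,x0:x1]
    n,l,s,c=cv2.connectedComponentsWithStats(k); i=1+np.argmax(s[1:,4]); return l==i
E
python3 - <<'E'
from m import *
W={"side":dict(block=(320,280,370,330),anvil=(230,240,305,295),rest=(215,170,300,240),red=(215,170,260,205)),
   "scene":dict(block=(295,165,335,192),anvil=(295,200,370,245),rest=(245,200,310,290),red=(280,205,310,235))}
for n in W:
    p,d,T=load(n+"0"); C=cloud(n,T,d); hsv=cv2.cvtColor(p,cv2.COLOR_RGB2HSV); H,S,V=cv2.split(hsv)
    w=W[n]; z=C[...,2]
    print(n)
    m=big(((H>5)&(H<22)&(S>90)).astype(np.uint8),w["block"]); rep("block all",C[m]); mt=m&(z>np.percentile(z[m],97)-.008); rep("block top",C[mt])
    u=np.argwhere(mt)[:,::-1]; rep(" top via plane .03",toplane(n,T,u,.03))
    x0,y0,x1,y1=w["anvil"]; mm=np.zeros(z.shape,bool); mm[y0:y1,x0:x1]=1
    a=mm&(z>.024)&(z<.036); a=big(a.astype(np.uint8),w["anvil"]); rep("anvil",C[a])
    pl=mm&(V<120)&(z<.016)&(z>.003); pl=big(pl.astype(np.uint8),w["anvil"]); rep("plate",C[pl])
    b=big(((H>100)&(H<125)&(S>140)).astype(np.uint8),w["rest"]); rep("blue",C[b]); bb=b&(z<.02); rep("blue low",C[bb])
    r=big((((H<6)|(H>174))&(S>150)).astype(np.uint8),w["red"]); rep("red",C[r])
E
```

```text
side
block all n 640 rect c [ 656.2 -209.3] size [102.9  56.2] long ang 65.2 z med/p95 30.0 34.0 mean [ 651.7 -219.5   27.3]
block top n 496 rect c [ 656.3 -209.4] size [102.7  55.6] long ang 66.1 z med/p95 30.8 34.1 mean [ 655.4 -211.1   30.8]
 top via plane .03 n 496 rect c [ 655.9 -210.5] size [101.2  55.3] long ang 66.2 z med/p95 30.0 30.0 mean [ 655.7 -210.3   30. ]
anvil n 295 rect c [475.4   3.5] size [42.  97.9] long ang -8.5 z med/p95 31.3 34.9 mean [474.3   1.7  31. ]
plate n 1267 rect c [474.8   1.6] size [172.4 168.7] long ang 81.3 z med/p95 11.5 15.0 mean [473.3 -10.   11.3]
blue n 1032 rect c [ 441.3 -449.1] size [1620.   201.4] long ang 85.4 z med/p95 13.8 93.8 mean [494.2 264.   31.6]
blue low n 574 rect c [499.2 292.9] size [132.2 172.8] long ang -54.2 z med/p95 10.4 14.6 mean [490.2 265.5  10.3]
red n 127 rect c [ 353.8 -489.2] size [1525.7   50. ] long ang 82.3 z med/p95 154.6 175.2 mean [454.7 232.9 160.6]
scene
block all n 291 rect c [309.1 497.4] size [  97.9 1649.8] long ang -63.7 z med/p95 27.1 32.0 mean [ 645.8 -186.4   26. ]
block top n 173 rect c [307.7 496.8] size [  93.1 1649.8] long ang -63.7 z med/p95 29.1 32.5 mean [ 647.2 -188.7   33.9]
 top via plane .03 n 173 rect c [ 644.9 -192.2] size [97.8 69.7] long ang 66.0 z med/p95 30.0 30.0 mean [ 650.4 -195.3   30. ]
anvil n 197 rect c [473.7   7.5] size [ 40.7 104. ] long ang -4.9 z med/p95 28.8 32.0 mean [471.7   9.7  28.8]
plate n 785 rect c [472.2   9.2] size [171.  167.6] long ang 81.1 z med/p95 9.1 12.2 mean [459.   28.5   8.9]
blue n 1242 rect c [209.9 713.3] size [ 122.4 1178. ] long ang -55.0 z med/p95 11.9 81.6 mean [481.4 335.8  35.4]
blue low n 634 rect c [499.1 299.8] size [122.4 168.8] long ang -55.0 z med/p95 7.0 10.3 mean [482.2 330.2   7.1]
red n 187 rect c [169.  729.5] size [  43.  1109.9] long ang -58.9 z med/p95 156.5 176.9 mean [444.1 276.5 159.2]
```

View pics/wrist0.png

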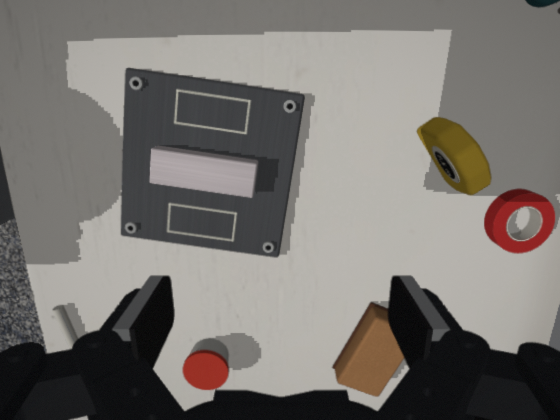

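The wrist view shows the bed centred near (205,165), its white outlines at (212,111) and (202,222), the block at (372,348), the tub at (207,370) and the tape measure at (458,157). I'll move above the block and refine from there.

```bash
python3 -m handwheel '[[[-0.7,0.35,0.15],0,1],[[-0.7,0.35,0.15],0,1],[[-0.7,0.35,0.15],0,1],[[-0.7,0.35,0.15],0,1],[[-0.7,0.35,0.15],0,1],[[-0.7,0.35,0.15],0.9,1],[[0,0,0],1,1],[[0,0,0],1,1],[[0,0,0],1,1],[[0,0,0],0.9,1]]' 40
cat > w.py <<'E'
from m import *
def bedw(name):
    p,d,T=load(name); H,S,V=cv2.split(cv2.cvtColor(p,cv2.COLOR_RGB2HSV)); C=cloud("wrist",T,d); z=C[...,2]
    x,y=C[...,0],C[...,1]; near=(abs(x-.474)<.13)&(abs(y-.004)<.13)
    pl=near&(V<110)&(z<.017)&(z>.004); pl=big(pl.astype(np.uint8),(0,0,560,420)); rep("plate depth",C[pl]); rep("plate @.010",toplane("wrist",T,np.argwhere(pl)[:,::-1],.010))
    a=near&(z>.024)&(z<.038); a=big(a.astype(np.uint8),(0,0,560,420)); rep("anvil depth",C[a]); rep("anvil @.030",toplane("wrist",T,np.argwhere(a)[:,::-1],.030))
    hull=cv2.fillConvexPoly(np.zeros(V.shape,np.uint8),cv2.convexHull(np.argwhere(pl)[:,::-1].astype(np.int32)),1)
    hull=cv2.erode(hull,np.ones((7,7)))
    w=(hull>0)&(V>140)&(z<.02); n,l,s,c=cv2.connectedComponentsWithStats(w.astype(np.uint8))
    for i in 1+np.argsort(-s[1:,4])[:3]: rep("white",toplane("wrist",T,np.argwhere(l==i)[:,::-1],.010))
def blockw(name,q):
    p,d,T=load(name); H,S,V=cv2.split(cv2.cvtColor(p,cv2.COLOR_RGB2HSV)); C=cloud("wrist",T,d); z=C[...,2]
    m=(H>5)&(H<22)&(S>90)&(np.hypot(C[...,0]-q[0],C[...,1]-q[1])<.1); m=big(m.astype(np.uint8),(0,0,560,420)); m&=z>np.percentile(z[m],95)-.008
    rep("block depth",C[m]); rep("block @.03",toplane("wrist",T,np.argwhere(m)[:,::-1],.030))
E
python3 - <<'E'
from w import *
bedw("wrist0")
p,d,T=load("wrist0"); D=np.array(camera_info("wrist")["tool_from_camera"]); P=cloud("wrist",D,d)
f=(d>0)&(d<.22)&(P[...,2]<.25); print("tips tool z max",np.percentile(P[f][:,2],[90,98,99.5,100]).round(4))
snap("wrist","wrist1"); blockw("wrist1",(.656,-.209)); s=state(); print(s["tool_pos"],s["qpos"],R.from_rotvec(s["tcp_rot"]).as_matrix().round(3).tolist())
E
```

```text
time: 1.4
tool_pos: [0.655, -0.21, 0.3592]
tcp_rot: [-2.637, -1.707, 0.001]
ft_force: [0.0, -0.6, -0.9]
grip_width: 0.0852
grip_force: 0.0
plate depth n 19400 rect c [474.8   5.2] size [169.4 169.8] long ang -8.6 z med/p95 9.0 10.3 mean [477.   12.2   9. ]
plate @.010 n 19400 rect c [475.5   5.7] size [168.2 167.9] long ang 81.4 z med/p95 10.0 10.0 mean [477.2  12.3  10. ]
anvil depth n 3793 rect c [474.5   4.5] size [ 34.9 100.1] long ang -8.4 z med/p95 29.0 30.2 mean [475.    5.3  28.9]
anvil @.030 n 3793 rect c [475.2   5.4] size [34.6 99.2] long ang -8.7 z med/p95 30.0 30.0 mean [475.2   5.5  30. ]
white n 212 rect c [482.9  59.8] size [31.3 69.3] long ang -8.3 z med/p95 10.0 10.0 mean [481.7  53.9  10. ]
white n 73 rect c [490.8  74. ] size [ 1.4 49. ] long ang -8.5 z med/p95 10.0 10.0 mean [492.3  73.8  10. ]
white n 52 rect c [494.4 -54.6] size [30.7 12.4] long ang 81.2 z med/p95 10.0 10.0 mean [498.5 -51.1  10. ]
tips tool z max [0.1391 0.1543 0.1587 0.162 ]
block depth n 7612 rect c [ 661.7 -195.4] size [119.9  55. ] long ang 65.8 z med/p95 29.0 30.2 mean [ 658.1 -203.3   30.9]
block @.03 n 7612 rect c [ 657.4 -204.8] size [97.1 54.3] long ang 65.8 z med/p95 30.0 30.0 mean [ 658.  -203.5   30. ]
[ 0.65499237 -0.21003933  0.35924952] [-3.63547269e-01  6.48856724e-01  1.12090197e+00 -2.09361589e-05
  1.37254035e+00  6.17993263e-02] [[0.413, 0.911, -0.001], [0.911, -0.413, 0.0], [-0.0, -0.001, -1.0]]
```

View pics/wrist1.png

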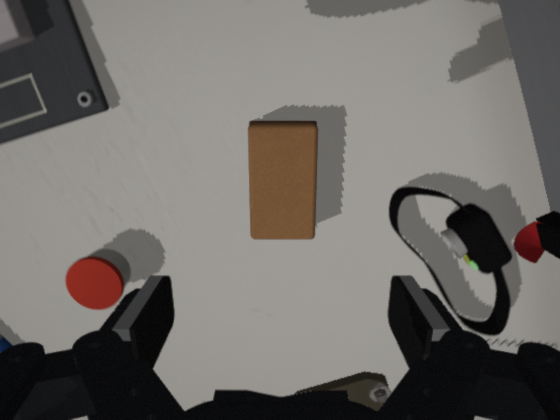

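The view shows the block squarely aligned with the gripper, spanning (249–317, 121–240). The tub at (95,283) and the headband at (390+, 250) are both clear of the fingers. I'll descend and grip.

```bash
python3 -m handwheel '[[[0.1,0,0.5],0,1],[[0,0,0.7],0,1],[[0,0,0.7],0,1],[[0,0,0.7],0,1],[[0,0,0.7],0,1],[[0,0,0.34],0,1],[[0,0,0.1],0,1],[[0,0,0],0,0.4],[[0,0,0],0,0.4],[[0,0,0],0,0.4]]' 40; python3 -m handwheel '[[[0,0,0],0,0.4],[[0,0,0],0,0.4],[[0,0,-0.3],0,0.4],[[0,0,-0.5],0,0.4],[[0,0,-0.7],0,0.4]]'; python3 -c "
from h import *
s=state();print(s['tool_pos'],s['grip_width'],s['grip_force'],s['ft_force'])"
```

```text
time: 2.7
tool_pos: [0.6574, -0.2056, 0.1743]
tcp_rot: [2.633, 1.71, 0.002]
ft_force: [-0.6, -0.2, 7.7]
grip_width: 0.0552
grip_force: 43.7
time: 3.32
tool_pos: [0.6568, -0.2054, 0.2487]
tcp_rot: [-2.634, -1.711, 0.001]
ft_force: [0.5, -0.5, -1.3]
grip_width: 0.0559
grip_force: 42.9
[ 0.65682169 -0.20535237  0.24872698] 0.055857067672673205 42.910072803497314 [ 0.5244108  -0.53946458 -1.26325119]
```

```bash
python3 -m handwheel '[[[0.29,-0.63,-0.25],0,0.4],[[0.29,-0.63,-0.25],0,0.4],[[0.29,-0.63,-0.25],0,0.4],[[0.29,-0.63,-0.25],0,0.4],[[0.29,-0.63,0],0,0.4],[[0.29,-0.63,0],0,0.4],[[0.3,-0.63,0],0,0.4],[[0.3,-0.64,0],0,0.4],[[0,0,0],1,0.4],[[0,0,0],1,0.4]]'; python3 -m handwheel '[[[0,0,0],1,0.4],[[0,0,0],1,0.4],[[0,0,0],1,0.4],[[0,0,0],1,0.4],[[0,0,0],1,0.4],[[0,0,0],1,0.4],[[0,0,0],1,0.4],[[0,0,0],1,0.4],[[0,0,0],1,0.4],[[0,0,0],1,0.4]]';  python3 -m handwheel '[[[0,0,0],1,0.4],[[0,0,0],1,0.4],[[0,0,0],0.84,0.4],[[0,0,0],0,0.4]]'
python3 - <<'E'
from h import *
snap("wrist","wrist2");s=state();M=R.from_rotvec(s["tcp_rot"]).as_matrix();print(s["tool_pos"],np.degrees(np.arctan2(M[1,0],M[0,0])),M[:,2],s["qpos"])
d=np.array([.475,.0052])-s["tool_pos"][:2];print("tool shift units",(M[:2,:2].T@d/.05).round(3))
E
```

```text
time: 4.58
tool_pos: [0.4737, 0.0045, 0.2989]
tcp_rot: [2.775, 1.472, 0.002]
ft_force: [-0.1, 0.2, -0.9]
grip_width: 0.0555
grip_force: 43.0
time: 5.82
tool_pos: [0.4738, 0.0042, 0.2987]
tcp_rot: [3.137, 0.16, 0.002]
ft_force: [0.7, -0.3, -1.4]
grip_width: 0.0554
grip_force: 43.0
time: 6.32
tool_pos: [0.4739, 0.0041, 0.2985]
tcp_rot: [3.134, -0.224, 0.002]
ft_force: [0.1, -0.2, -0.8]
grip_width: 0.0549
grip_force: 43.0
[0.47387635 0.00414608 0.29832916] -8.10759682981332 [ 8.05257665e-04 -6.03123219e-05 -9.99999674e-01] [-6.85595568e-02  2.55622533e-01  1.84619204e+00 -5.80793950e-06
  1.03897058e+00  1.64374395e+00]
tool shift units [ 0.019 -0.024]
```

View pics/wrist2.png

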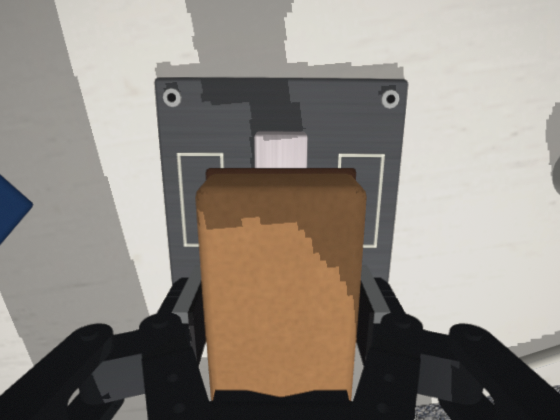

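Block and anvil look in line: the block's end is centred at x≈280 and the anvil stub spans 255–307. I'll lower and release.

```bash
python3 -m handwheel '[[[0.02,-0.02,0.5],0.08,0.4],[[0,0,0.6],0,0.4],[[0,0,0.4],0,0.4],[[0,0,0.2],0,0.4],[[0,0,0.1],0,0.4],[[0,0,0.04],0,0.4],[[0,0,0],0,0.4]]'; python3 -c "
from h import *
s=state();print(s['tool_pos'],s['ft_force'],s['moment'])"
```

```text
time: 7.25
tool_pos: [0.4752, 0.005, 0.2061]
tcp_rot: [3.133, -0.235, 0.001]
ft_force: [-0.3, 0.6, -1.2]
grip_width: 0.0552
grip_force: 43.0
[0.47519854 0.00499058 0.20610303] [-0.28426804  0.55594386 -1.23574532] [-0.01565938  0.03058905  0.01563157]
```

```bash
python3 -m handwheel '[[[0,0,0.02],0,0.4],[[0,0,0.02],0,0.4],[[0,0,0],0,0.4]]'; python3 -m handwheel '[[[0,0,0],0,1],[[0,0,0],0,1],[[0,0,0],0,1],[[0,0,0],0,1],[[0,0,-0.5],0,1],[[0,0,-0.8],0,1],[[0,0,-0.8],0,1],[[-0.4,0,-0.7],0,1],[[-0.5,0,0],0,1],[[0,0,0],0,1]]';python3 - <<'E'
from w import *
snap("wrist","wrist3"); blockw("wrist3",(.475,.005))
p,d,T=load("wrist3"); C=cloud("wrist",T,d); z=C[...,2]; m=(abs(C[...,0]-.475)<.08)&(abs(C[...,1]-.005)<.07)&(z>.05)&(z<.068); m=big(m.astype(np.uint8),(0,0,560,420)); rep("top",C[m]); rep("@.06",toplane("wrist",T,np.argwhere(m)[:,::-1],.06))
s=state();print(s["tool_pos"],s["qpos"])
E
```

```text
time: 7.62
tool_pos: [0.4752, 0.005, 0.2043]
tcp_rot: [3.133, -0.235, 0.001]
ft_force: [-3.2, -0.0, 7.7]
grip_width: 0.0553
grip_force: 43.9
time: 8.88
tool_pos: [0.4297, 0.0119, 0.344]
tcp_rot: [3.133, -0.235, 0.001]
ft_force: [-0.3, 0.8, 0.2]
grip_width: 0.0853
grip_force: 0.0
block depth n 11749 rect c [473.1   5.4] size [56.1 96.8] long ang -8.6 z med/p95 58.9 60.1 mean [476.    5.   59.6]
block @.03 n 11749 rect c [469.8   5.9] size [ 61.5 106.7] long ang -8.6 z med/p95 30.0 30.0 mean [472.6   5.5  30. ]
top n 11773 rect c [473.1   5.5] size [56.3 96.8] long ang -8.6 z med/p95 58.9 60.1 mean [475.9   5.   58.8]
@.06 n 11773 rect c [473.5   5.4] size [55.2 95.4] long ang -8.6 z med/p95 60.0 60.0 mean [476.   5.  60.]
[0.43044436 0.01177313 0.34392487] [-5.77541261e-02  9.86535980e-02  1.91317619e+00 -5.92000652e-06
  1.12911729e+00  1.66300724e+00]
```

View pics/wrist3.png

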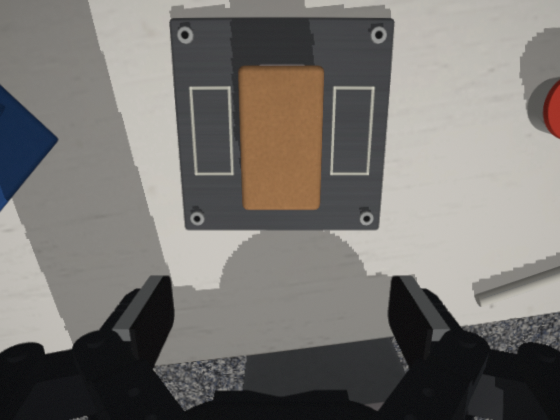

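The view shows the block lying squarely in the middle of the bed, at (240–322, 66–210) between the white outlines, which matches the measured offset of about 2 mm. The tool only turns about its own z, so I'll grip the tilted gauge across its 32 mm side so that it can be stood upright on the free bench first. Next I'll go above the gauge and measure the grip.

```bash
python3 -m handwheel '[[[-0.05,-0.3,-0.4],-1,1],[[0,0,-0.4],-1,1],[[0,0,-0.3],-1,1],[[0,0,0],-1,1],[[0,0,0],-1,1],[[0,0,0],-1,1],[[0,0,0],-1,1],[[0,0,0],-1,1],[[0,0,0],-0.7,1]]'
python3 - <<'E'
from h import *
s=state();M=R.from_rotvec(s["tcp_rot"]).as_matrix();print(s["tool_pos"],np.degrees(np.arctan2(M[1,0],M[0,0])))
d=np.array([.445,.259])-s["tool_pos"][:2];print("tool shift units",(M[:2,:2].T@d/.05).round(3))
E
```

```text
time: 10.05
tool_pos: [0.4311, 0.0268, 0.3983]
tcp_rot: [-2.996, -0.945, 0.001]
ft_force: [-0.6, 0.7, -0.1]
grip_width: 0.0853
grip_force: 0.0
[0.43105755 0.02682866 0.3983397 ] 35.030512951168205
tool shift units [ 2.894 -3.642]
```

```bash
python3 -m handwheel '[[[0.45,-0.6,0],0,1],[[0.48,-0.6,0],0,1],[[0.48,-0.6,0],0,1],[[0.48,-0.61,0],0,1],[[0.48,-0.61,0],0,1],[[0.48,-0.6,0],0,1],[[0,0,0],0,1]]'
cat > g.py <<'E'
from w import *
T,p,d=snap("wrist","wrist4")
H,S,V=cv2.split(cv2.cvtColor(p,cv2.COLOR_RGB2HSV)); C=cloud("wrist",T,d)
m=(((H<6)|(H>174))&(S>140)&(C[...,2]>.08)); m=big(m.astype(np.uint8),(0,0,560,420)); P=C[m]; Tt=pose()
Q=(P-[.499,.2965,0])
a=np.radians(35); B=np.array([[np.cos(a),np.sin(a)],[-np.sin(a),np.cos(a)]]); q=np.c_[Q[:,:2]@B.T,P[:,2]]*1000
rep("red",P); print("rest-frame red pcts x,y,z",np.percentile(q,[2,25,50,75,98],axis=0).round(1).tolist())
b=(H>100)&(H<125)&(S>140)&(C[...,2]<.02)&(C[...,2]>-.01)&(d>.2); b=big(b.astype(np.uint8),(0,0,560,420)); rep("blue low",C[b])
# cross-bar / legs long direction: grey points 90..135 mm high near gauge
k=(C[...,2]>.085)&(C[...,2]<.135)&(S<70)&(np.hypot(C[...,0]-.46,C[...,1]-.27)<.1)&(d>.2); k=big(k.astype(np.uint8),(0,0,560,420)); rep("bar",C[k])
s=state(); print(s["tool_pos"])
E
python3 g.py
```

```text
time: 10.92
tool_pos: [0.4441, 0.2589, 0.3978]
tcp_rot: [-2.996, -0.946, 0.002]
ft_force: [-0.3, -1.4, -0.0]
grip_width: 0.0853
grip_force: 0.0
red n 2529 rect c [483.2 278.5] size [64.2 31.2] long ang 33.7 z med/p95 156.2 170.5 mean [465.2 266.1 156.2]
rest-frame red pcts x,y,z [[-54.7, -19.7, 135.3], [-50.6, -12.9, 147.1], [-45.8, -5.8, 156.2], [-40.6, 1.4, 164.3], [-33.2, 9.5, 171.5]]
blue low n 2361 rect c [548.9 330. ] size [ 11.1 166.6] long ang -54.6 z med/p95 6.9 8.2 mean [548.3 330.7   6.9]
bar n 9780 rect c [477. 275.] size [ 62.7 148.3] long ang -49.6 z med/p95 121.8 129.7 mean [474.2 275.2 118.9]
[0.44407441 0.25774095 0.39786911]
```

View pics/wrist4.png

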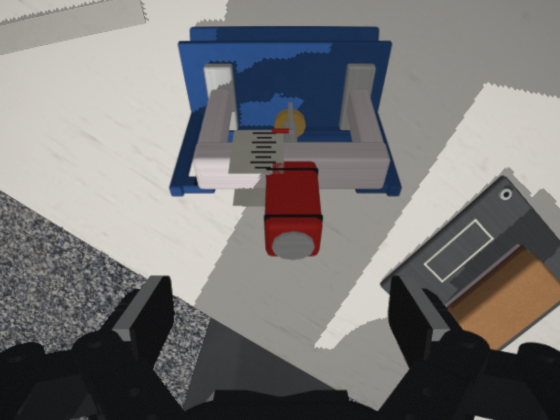

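The wrist view shows the grip at (266–320, 162–258) with the gauge's cross bar at row ~165. The scale plate at (258,150) lies clear of the finger zone. I'll descend over the grip, take it firmly and lift straight up.

```bash
python3 -m handwheel '[[[0.1,0.11,0.2],0,1],[[0,0,0.5],0,1],[[0,0,0.5],0,1],[[0,0,0.4],0,1],[[0,0,0.2],0,1],[[0,0,0],0,1],[[0,0,0],0,0.2],[[0,0,0],0,0.2],[[0,0,0],0,0.2],[[0,0,0],0,0.2]]' 60;python3 -m handwheel '[[[0,0,0],0,0.2],[[0,0,0],0,0.2],[[0,0,-0.1],0,0.2]]'
python3 - <<'E'
from h import *
s=state();print(s["tool_pos"],s["grip_width"],s["grip_force"],s["ft_force"],s["moment"])
E
```

```text
time: 12.22
tool_pos: [0.4509, 0.2554, 0.3092]
tcp_rot: [-2.997, -0.942, -0.001]
ft_force: [-3.5, 0.4, 5.6]
grip_width: 0.0314
grip_force: 59.5
time: 12.6
tool_pos: [0.4507, 0.2552, 0.3132]
tcp_rot: [2.997, 0.942, -0.003]
ft_force: [-0.3, -0.2, -5.4]
grip_width: 0.0314
grip_force: 59.9
[0.45071788 0.25517238 0.31317512] 0.03137938724135836 59.867475628852844 [-0.29321235 -0.15952671 -5.4336558 ] [-0.10637957  0.14429752  0.0226783 ]
```

```bash
python3 -m handwheel '[[[0,0,-0.2],0,0.2],[[0,0,-0.4],0,0.2],[[0,0,-0.5],0,0.2],[[0,0,-0.6],0,0.2],[[0,0,-0.6],0,0.2],[[0,0,-0.5],0,0.2],[[0,0,-0.2],0,0.2],[[0,0,0],0,0.2]]'
python3 - <<'E'
from w import *
s=state();print(s["tool_pos"],s["grip_width"],s["ft_force"],s["moment"],s["qpos"])
T,p,d=snap("side","side5"); C=cloud("side",T,d); z=C[...,2]
# occupancy on the bench z>15mm over front strip, for finding a free place
import itertools
for x in np.arange(.32,.72,.05):
    print(round(x,2),[int(((abs(C[...,0]-x)<.025)&(abs(C[...,1]-y)<.025)&(z>.012)).sum()) for y in np.arange(-.3,.25,.05)])
cv2.imwrite("pics/side5c.png",cv2.resize(p[100:340,160:400,::-1],None,fx=2.4,fy=2.4))
E
```

```text
time: 13.6
tool_pos: [0.4508, 0.2552, 0.4637]
tcp_rot: [2.997, 0.942, 0.0]
ft_force: [-0.5, -0.6, -4.9]
grip_width: 0.0312
grip_force: 60.1
[0.45084561 0.25521428 0.46365985] 0.031234599596244132 [-0.48495797 -0.56653637 -4.94967391] [-0.04704088  0.14647796  0.0486707 ] [ 4.44401925e-01  1.88114679e-01  1.52247880e+00 -2.59934312e-05
  1.43083671e+00  1.40607919e+00]
0.32 [8, 42, 17, 3, 0, 0, 0, 0, 176, 554, 59]
0.37 [0, 0, 0, 0, 0, 23, 9, 1, 0, 556, 147]
0.42 [0, 17, 16, 0, 4, 92, 224, 68, 30, 127, 465]
0.47 [0, 155, 119, 0, 12, 105, 367, 26, 0, 0, 883]
0.52 [0, 0, 0, 0, 29, 134, 199, 27, 1, 0, 251]
0.57 [0, 0, 0, 0, 1, 11, 22, 39, 0, 0, 0]
0.62 [0, 0, 0, 0, 0, 0, 0, 0, 0, 0, 0]
0.67 [0, 0, 0, 0, 0, 0, 27, 87, 0, 0, 0]
```

View pics/side5c.png

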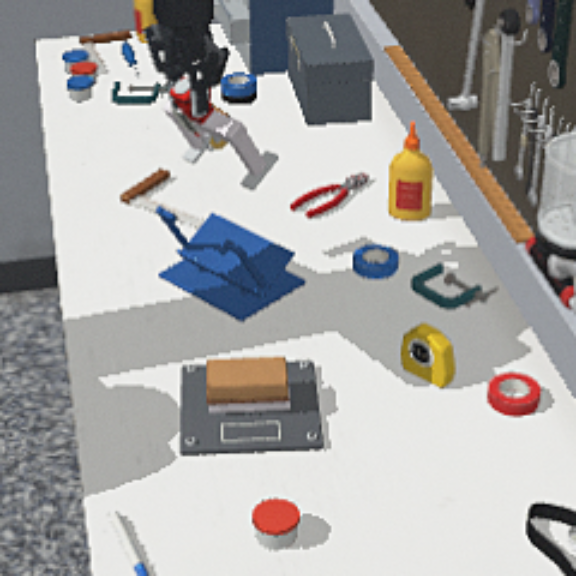

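The crop shows the gauge held at its 30° tilt and clear of the rest, with the block still lying on the anvil. I'll ease the grip so that it can swing upright about the pads.

```bash
python3 -m handwheel '[[[0,0,0],0,0.2],[[0,0,0],0,0.2],[[0,0,0],0,0.2],[[0,0,0],0,0.2]]' 20
python3 - <<'E'
from w import *
s=state();M=R.from_rotvec(s["tcp_rot"]).as_matrix();print(s["tool_pos"],s["grip_width"],s["grip_force"],s["ft_force"],"tool moment",M.T@s["moment"])
E
```

```text
time: 14.15
tool_pos: [0.4509, 0.2553, 0.4636]
tcp_rot: [2.997, 0.942, -0.0]
ft_force: [0.6, -0.1, -5.2]
grip_width: 0.0317
grip_force: 60.1
[0.45093762 0.25526299 0.46355896] 0.031656840461083406 60.13214707374573 [ 0.56943083 -0.1205615  -5.2084377 ] tool moment [ 0.00913618 -0.16198771  0.03323808]
```

```bash
python3 -m handwheel '[[[0,0,0],0,0.3],[[0,0,0],0,0.3],[[0,0,0],0,0.3]]' 20
python3 - <<'E'
from w import *
s=state();M=R.from_rotvec(s["tcp_rot"]).as_matrix();print(s["grip_width"],s["grip_force"],s["ft_force"],"tool moment",M.T@s["moment"])
E
```

```text
time: 14.52
tool_pos: [0.4509, 0.2553, 0.4637]
tcp_rot: [-2.997, -0.942, -0.0]
ft_force: [0.8, -0.8, -5.5]
grip_width: 0.0316
grip_force: 60.1
0.03160970363846485 60.13254404067993 [ 0.75845924 -0.79245945 -5.5056674 ] tool moment [-0.00251113 -0.11719426  0.02197538]
```

The gripper keeps its 60 N once it has closed, so the gauge won't swing by itself. I'll carry it to the free bench where the block lay and stand it upright there by rolling it over its foot edge, then regrip. This also keeps the contact forces away from the bed.

```bash
python3 -m handwheel '[[[-0.1,0.35,0],0,0.2],[[-0.2,0.6,0],0,0.2],[[-0.22,0.7,0],0,0.2],[[-0.22,0.7,0],0,0.2],[[-0.22,0.7,0],0,0.2],[[-0.22,0.7,0],0,0.2],[[-0.22,0.7,0],0,0.2],[[-0.22,0.7,0],0,0.2],[[-0.22,0.7,0],0,0.2],[[-0.22,0.7,0],0,0.2]]'; python3 -m handwheel '[[[-0.22,0.7,0],0,0.2],[[-0.22,0.7,0],0,0.2],[[-0.22,0.7,0],0,0.2],[[-0.22,0.7,0],0,0.2],[[-0.22,0.7,0],0,0.2],[[-0.2,0.5,0],-0.6,0.2],[[0,0,0.3],-1,0.2],[[0,0,0.4],-1,0.2],[[0,0,0.4],-1,0.2],[[0,0,0.3],-1,0.2]]'; python3 -m handwheel '[[[0,0,0],-1,0.2],[[0,0,0],-0.6,0.2],[[0,0,0],0,0.2]]'
python3 - <<'E'
from w import *
s=state();M=R.from_rotvec(s["tcp_rot"]).as_matrix();print(s["tool_pos"],np.degrees(np.arctan2(M[1,0],M[0,0])),s["ft_force"])
d=np.array([.616,-.274])-s["tool_pos"][:2];print("tool shift units",(M[:2,:2].T@d/.05).round(3))
T,p,d=snap("side","side6"); C=cloud("side",T,d)
c=s["tool_pos"]-[0,0,.155]; e=M[:,0]; f=M[:,1]
Q=(C-c); S=np.stack([Q@e,Q@f,Q[...,2]],-1)*1000
H,Sa,V=cv2.split(cv2.cvtColor(p,cv2.COLOR_RGB2HSV))
k=(abs(S[...,0])<160)&(abs(S[...,1])<90)&(S[...,2]<-40)&(C[...,2]>.03)&(Sa<70)
print("gauge pts in tool-x,y, rel z:",k.sum(),np.percentile(S[k],[1,10,50,90,99],axis=0).round(0).tolist())
a=np.polyfit(S[k][:,2],S[k][:,0],1); print("slope x per z",a, np.degrees(np.arctan(a[0])))
E
```

```text
time: 15.78
tool_pos: [0.5538, -0.0744, 0.4637]
tcp_rot: [2.997, 0.941, -0.0]
ft_force: [0.7, -0.7, -4.6]
grip_width: 0.0315
grip_force: 60.0
time: 17.02
tool_pos: [0.6144, -0.2746, 0.3925]
tcp_rot: [-2.747, -1.524, 0.001]
ft_force: [-0.3, -0.2, -4.4]
grip_width: 0.0312
grip_force: 59.9
time: 17.4
tool_pos: [0.6145, -0.2744, 0.3936]
tcp_rot: [2.637, 1.708, -0.0]
ft_force: [0.1, 0.0, -5.4]
grip_width: 0.0311
grip_force: 59.9
[ 0.61452436 -0.27438281  0.3935612 ] 65.84960202464444 [ 0.11426569  0.02147839 -5.44282618]
tool shift units [0.019 0.024]
gauge pts in tool-x,y, rel z: 448 [[11.0, -68.0, -126.0], [14.0, -60.0, -119.0], [42.0, -3.0, -89.0], [58.0, 62.0, -45.0], [83.0, 66.0, -40.0]]
slope x per z [-0.51168248 -4.69999373] -27.09803050418777
```

```bash
python3 -m handwheel '[[[0,0,0.4],0,0.2],[[0,0,0.6],0,0.2],[[0,0,0.6],0,0.2],[[0,0,0.3],0,0.2],[[0,0,0.1],0,0.2],[[0,0,0.06],0,0.2],[[0,0,0],0,0.2]]';python3 -m handwheel '[[[0,0,0.04],0,0.2],[[0,0,0.04],0,0.2]]';python3 -m handwheel '[[[0,0,0.04],0,0.2],[[0,0,0.04],0,0.2]]'
```

```text
time: 18.32
tool_pos: [0.615, -0.2736, 0.2915]
tcp_rot: [2.635, 1.708, 0.001]
ft_force: [-0.4, 0.3, -5.5]
grip_width: 0.031
grip_force: 59.8
time: 18.58
tool_pos: [0.6149, -0.2735, 0.2869]
tcp_rot: [2.636, 1.708, 0.0]
ft_force: [0.4, 0.1, -5.6]
grip_width: 0.0314
grip_force: 59.8
time: 18.82
tool_pos: [0.6149, -0.2737, 0.2838]
tcp_rot: [2.635, 1.708, 0.0]
ft_force: [-8.7, -0.7, 12.7]
grip_width: 0.0312
grip_force: 62.2
```

```bash
python3 -m handwheel '[[[0.1,0,-0.01],0,0.2],[[0.1,0,-0.02],0,0.2]]';python3 -m handwheel '[[[0.1,0,-0.02],0,0.2],[[0.1,0,-0.02],0,0.2]]'
cat > t.py <<'E'
from w import *
s=state();M=R.from_rotvec(s["tcp_rot"]).as_matrix();print("tool F",(M.T@s["ft_force"]).round(1),"M",(M.T@s["moment"]).round(2),s["tool_pos"].round(4))
p,d=capture("side"); T=campose("side"); C=cloud("side",T,d); Q=C-(s["tool_pos"]-[0,0,.155]); S=np.stack([Q@M[:,0],Q@M[:,1],Q[...,2]],-1)*1000
H,Sa,V=cv2.split(cv2.cvtColor(p,cv2.COLOR_RGB2HSV))
k=(abs(S[...,0])<160)&(abs(S[...,1])<90)&(S[...,2]<-40)&(C[...,2]>.012)&(Sa<70)
print(k.sum(),"tilt",np.degrees(np.arctan(np.polyfit(S[k][:,2],S[k][:,0],1)[0])).round(1)); low=k&(C[...,2]<.03)
print("low pts tool x",np.percentile(S[low][:,0],[2,50,98]).round(0) if low.any() else None)
E
python3 t.py
```

```text
time: 19.08
tool_pos: [0.6191, -0.2644, 0.2845]
tcp_rot: [2.636, 1.708, 0.001]
ft_force: [-0.6, -2.5, -0.4]
grip_width: 0.0313
grip_force: 60.5
time: 19.32
tool_pos: [0.6233, -0.2547, 0.2857]
tcp_rot: [-2.635, -1.709, 0.0]
ft_force: [0.6, 0.7, -5.8]
grip_width: 0.0314
grip_force: 60.0
tool F [0.9 0.3 5.8] M [ 0.01 -0.17  0.04] [ 0.6233 -0.2547  0.2857]
300 tilt -31.0
low pts tool x [39. 53. 76.]
```

The foot edge slides rather than rolls at this grip. I'll regrip at 20 N with the foot just touching the bench, so that friction in the pads is lower.

```bash
python3 -m handwheel '[[[0,0,0.03],0,0.2],[[0,0,0],0,0.38],[[0,0,0],0,0.2],[[0,0,0],0,0.2]]' 20; python3 t.py
```

```text
time: 19.88
tool_pos: [0.6231, -0.2554, 0.285]
tcp_rot: [2.636, 1.708, 0.001]
ft_force: [0.6, -0.3, -0.9]
grip_width: 0.0315
grip_force: 24.6
tool F [-0.   0.7  0.9] M [ 0.01 -0.06  0.03] [ 0.6231 -0.2554  0.285 ]
285 tilt -34.5
low pts tool x [42. 53. 75.]
```

```bash
python3 -m handwheel '[[[0,0,-0.2],0,0.2],[[0,0,-0.4],0,0.2],[[0,0,-0.2],0,0.2],[[0,0,0],0,0.2]]'; python3 t.py
```

```text
time: 20.42
tool_pos: [0.6231, -0.2552, 0.3261]
tcp_rot: [2.635, 1.708, 0.002]
ft_force: [-0.5, 0.2, -5.3]
grip_width: 0.0315
grip_force: 24.2
tool F [ 0.  -0.5  5.3] M [ 0.   -0.2   0.01] [ 0.6231 -0.2552  0.3261]
382 tilt -29.3
low pts tool x None
```

```bash
python3 -m handwheel '[[[0.5,0,-0.5],0,0.2],[[-0.5,0,0.5],0,0.2],[[0.5,0,-0.5],0,0.2],[[-0.5,0,0.5],0,0.2],[[0.5,0,-0.5],0,0.2],[[0,0,0],0,0.2]]'; python3 t.py
```

```text
time: 21.22
tool_pos: [0.6339, -0.2314, 0.3509]
tcp_rot: [2.634, 1.71, 0.002]
ft_force: [0.1, -0.3, -4.9]
grip_width: 0.032
grip_force: 23.5
tool F [-0.3  0.2  4.9] M [-0.01 -0.11  0.01] [ 0.6339 -0.2314  0.3509]
703 tilt -10.0
low pts tool x None
```

The shaking rotated it to about 10° of tilt. I'll lower it to the bench and let it settle upright there.

```bash
python3 -m handwheel '[[[0,0,0.3],0,0.2],[[0,0,0.4],0,0.2],[[0,0,0.3],0,0.2],[[0,0,0.1],0,0.2],[[0,0,0.04],0,0.2],[[0,0,0],0,0.2]]';python3 -m handwheel '[[[0,0,0.04],0,0.2],[[0,0,0.04],0,0.2]]';python3 t.py
```

```text
time: 22.02
tool_pos: [0.6333, -0.2323, 0.2944]
tcp_rot: [2.635, 1.708, 0.001]
ft_force: [-6.7, 3.7, 12.8]
grip_width: 0.0314
grip_force: 26.0
time: 22.28
tool_pos: [0.6335, -0.2321, 0.294]
tcp_rot: [2.633, 1.708, 0.004]
ft_force: [-21.5, 13.3, 50.3]
grip_width: 0.0318
grip_force: 31.1
tool F [  3.4 -24.9 -50.4] M [4.84 0.32 0.04] [ 0.6335 -0.2321  0.294 ]
546 tilt -15.2
low pts tool x [-8.  5. 41.]
```

```bash
python3 -m handwheel '[[[0,0,-0.04],0,0.2],[[0,0,-0.02],0,0.2]]';python3 - <<'E'
from h import *
s=state();M=R.from_rotvec(s["tcp_rot"]).as_matrix();print((M.T@s["ft_force"]).round(1),(M.T@s["moment"]).round(2),s["tool_pos"])
T,p,d=snap("side","side7"); cv2.imwrite("pics/side7c.png",cv2.resize(p[170:400,230:460,::-1],None,fx=2.5,fy=2.5,interpolation=cv2.INTER_CUBIC))
E
```

```text
time: 22.58
tool_pos: [0.6334, -0.2322, 0.2943]
tcp_rot: [2.634, 1.708, 0.003]
ft_force: [-6.2, 4.2, 12.3]
grip_width: 0.0318
grip_force: 26.1
[  1.3  -7.3 -12.4] [ 1.3   0.22 -0.07] [ 0.63341975 -0.23221909  0.29425988]
```

View pics/side7c.png

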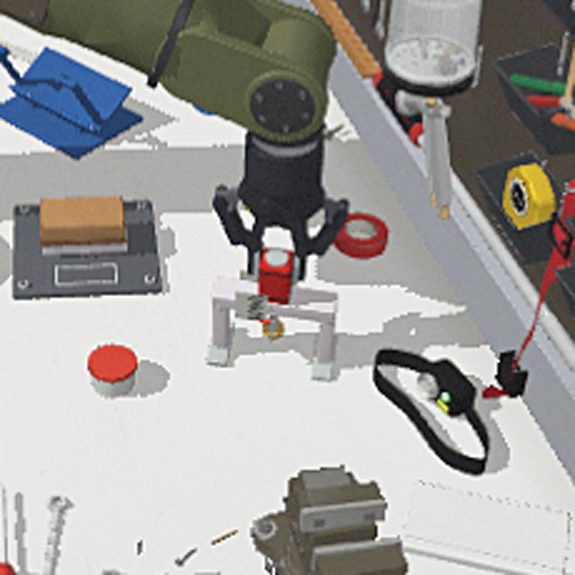

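The crop shows the gauge standing nearly upright on clear bench: feet at (218,355) and (323,370), with a slight lean toward the camera. The tub and headband are clear of it. I'll release so it settles, then measure and regrip.

```bash
python3 -m handwheel '[[[0,0,0],0,0.45],[[0,0,0],0,0.7],[[0,0,0],0,1],[[0,0,0],0,1]]' 40
cat > u.py <<'E'
from w import *
s=state();M=R.from_rotvec(s["tcp_rot"]).as_matrix();print("F",(M.T@s["ft_force"]).round(1),s["tool_pos"].round(4),s["grip_width"])
for n in("side","scene"):
    p,d=capture(n); T=campose(n); C=cloud(n,T,d); Q=C-s["tool_pos"]; S=np.stack([Q@M[:,0],Q@M[:,1],C[...,2]],-1)*1000
    H,Sa,V=cv2.split(cv2.cvtColor(p,cv2.COLOR_RGB2HSV)); box=(abs(S[...,0])<70)&(abs(S[...,1])<90)
    r=box&((H<6)|(H>174))&(Sa>140)&(S[...,2]>90)&(S[...,2]<165); print(n,"red x,y,z pct",r.sum(),np.percentile(S[r],[2,50,98],axis=0).round(0).tolist() if r.any() else 0)
    k=box&(Sa<70)&(S[...,2]>6)&(S[...,2]<95); print(" feet/legs",k.sum(),np.percentile(S[k],[2,50,98],axis=0).round(0).tolist() if k.any() else 0)
    b=box&(Sa<60)&(V>90)&(S[...,2]>80)&(S[...,2]<102)
    if b.sum()>20: rep(" bar(world)",C[b])
E
python3 u.py
```

```text
time: 23.12
tool_pos: [0.6333, -0.2325, 0.2915]
tcp_rot: [-2.636, -1.709, 0.0]
ft_force: [-0.0, -0.1, 0.4]
grip_width: 0.0852
grip_force: 0.0
F [-0.1  0.  -0.4] [ 0.6333 -0.2325  0.2915] 0.08524151313995804
side red x,y,z pct 199 [[4.0, -16.0, 104.0], [9.0, -0.0, 134.0], [21.0, 13.0, 156.0]]
 feet/legs 668 [[-12.0, -65.0, 7.0], [8.0, -5.0, 57.0], [32.0, 63.0, 94.0]]
 bar(world) n 460 rect c [ 640.7 -214.7] size [ 37.3 128.6] long ang -26.9 z med/p95 96.2 101.4 mean [ 639.7 -220.2   94.2]
scene red x,y,z pct 111 [[17.0, -23.0, 108.0], [36.0, -15.0, 132.0], [46.0, 6.0, 156.0]]
 feet/legs 410 [[0.0, -71.0, 7.0], [31.0, -27.0, 51.0], [46.0, 59.0, 94.0]]
 bar(world) n 183 rect c [ 640.7 -207.1] size [ 37.9 131.4] long ang -23.2 z med/p95 95.4 100.9 mean [ 632.1 -197.1   93.2]
```

```bash
python3 -m handwheel '[[[0,0,-0.4],0,1],[[0,0,-0.7],0,1],[[0,0,-0.7],0,1],[[0,0,-0.2],0,1],[[0,0,0],0,1]]'
python3 - <<'E'
from w import *
T,p,d=snap("wrist","wrist8"); s=state();M=R.from_rotvec(s["tcp_rot"]).as_matrix();C=cloud("wrist",T,d);Q=C-s["tool_pos"]; S=np.stack([Q@M[:,0],Q@M[:,1],C[...,2]],-1)*1000
H,Sa,V=cv2.split(cv2.cvtColor(p,cv2.COLOR_RGB2HSV)); box=(abs(S[...,0])<90)&(abs(S[...,1])<90)&(d>.12)
print(s["tool_pos"].round(4),np.degrees(np.arctan2(M[1,0],M[0,0])))
g=box&(S[...,2]>148)&(S[...,2]<162); print("grip top",g.sum(),np.percentile(S[g],[1,50,99],axis=0).round(1).tolist())
rd=box&((H<6)|(H>174))&(Sa>140)&(S[...,2]>95); print("red",rd.sum(),np.percentile(S[rd],[1,50,99],axis=0).round(1).tolist())
b=box&(S[...,2]>90)&(S[...,2]<100)&(Sa<70); print("bar top",b.sum(),np.percentile(S[b],[1,50,99],axis=0).round(1).tolist()); rep("bar",C[b])
f=box&(S[...,2]>4)&(S[...,2]<12)&(Sa<90)&(V<235);
E
```

```text
time: 23.85
tool_pos: [0.6332, -0.2324, 0.3923]
tcp_rot: [2.636, 1.708, 0.001]
ft_force: [0.4, -0.1, -0.7]
grip_width: 0.0858
grip_force: 0.0
[ 0.6332 -0.2324  0.391 ] 65.9005683537871
grip top 2645 [[3.6, -16.6, 148.8], [19.4, -1.0, 153.9], [32.2, 14.4, 157.4]]
red 1778 [[4.4, -16.5, 105.1], [29.7, -1.0, 151.6], [32.6, 14.0, 154.1]]
bar top 4751 [[3.7, -63.7, 90.8], [18.8, 16.0, 97.0], [32.5, 61.4, 98.7]]
bar n 4751 rect c [ 639.5 -215.4] size [ 30.4 128.8] long ang -24.2 z med/p95 97.0 98.2 mean [ 640.  -215.    96.7]
```

```bash
python3 -m handwheel '[[[0.36,-0.02,0.3],0,1],[[0,0,0.7],0,1],[[0,0,0.7],0,1],[[0,0,0.37],0,1],[[0,0,0.1],0,1],[[0,0,0],0,0.2],[[0,0,0],0,0.2],[[0,0,0],0,0.2],[[0,0,0],0,0.2],[[0,0,0],0,0.2]]' 60; python3 -m handwheel '[[[0,0,-0.1],0,0.2],[[0,0,-0.4],0,0.2],[[0,0,-0.7],0,0.2],[[0,0,-0.7],0,0.2],[[0,0,-0.5],0,0.2],[[0,0,0],0,0.2]]'
python3 - <<'E'
from h import *
s=state();M=R.from_rotvec(s["tcp_rot"]).as_matrix();print((M.T@s["ft_force"]).round(1),(M.T@s["moment"]).round(2),s["tool_pos"])
d=np.array([.4752,.0053])-s["tool_pos"][:2];print("tool shift units",(M[:2,:2].T@d/.05).round(3))
E
```

```text
time: 25.15
tool_pos: [0.6399, -0.2157, 0.2842]
tcp_rot: [2.635, 1.708, 0.002]
ft_force: [2.3, -1.3, 4.6]
grip_width: 0.0317
grip_force: 60.5
time: 25.9
tool_pos: [0.6396, -0.2155, 0.406]
tcp_rot: [2.633, 1.707, 0.004]
ft_force: [0.7, -0.7, -6.0]
grip_width: 0.0311
grip_force: 60.7
[-0.4  0.9  6. ] [ 0.02 -0.01  0.04] [ 0.63956986 -0.21548264  0.40599381]
tool shift units [ 2.689 -4.804]
```

```bash
python3 -m handwheel '[[[0.2,-0.3,0],0,0.2],[[0.34,-0.6,0],0,0.2],[[0.34,-0.6,0],0,0.2],[[0.34,-0.6,0],0,0.2],[[0.34,-0.6,0],0,0.2],[[0.34,-0.6,0],0,0.2],[[0.34,-0.6,0],0,0.2],[[0.34,-0.6,0],0,0.2],[[0.11,-0.3,0],0,0.2],[[0,0,0],0.7,0.2]]'; python3 -m handwheel '[[[0,0,0],1,0.2],[[0,0,0],1,0.2],[[0,0,0],1,0.2],[[0,0,0],1,0.2],[[0,0,0],1,0.2],[[0,0,0],1,0.2],[[0,0,0],1,0.2],[[0,0,0],1,0.2],[[0,0,0],1,0.2],[[0,0,0],1,0.2]]'; python3 -m handwheel '[[[0,0,0],1,0.2],[[0,0,0],1,0.2],[[0,0,0],1,0.2],[[0,0,0],1,0.2],[[0,0,0],0.18,0.2],[[0,0,0],0,0.2]]'
cat > v.py <<'E'
from w import *
T,p,d=snap("wrist","wrist9"); s=state();M=R.from_rotvec(s["tcp_rot"]).as_matrix();C=cloud("wrist",T,d);Q=C-s["tool_pos"]; S=np.stack([Q@M[:,0],Q@M[:,1],Q[...,2]],-1)*1000
print(s["tool_pos"],np.degrees(np.arctan2(M[1,0],M[0,0])),(M.T@s["ft_force"]).round(1),(M.T@s["moment"]).round(2))
d=np.array([.4752,.0053])-s["tool_pos"][:2];print("tool shift units",(M[:2,:2].T@d/.05).round(3))
b=(abs(S[...,1])<90)&(abs(S[...,0])<60)&(abs(S[...,2]+187)<7)
print("bar top pts",b.sum(),np.percentile(S[b],[1,50,99],axis=0).round(1).tolist()); rep("bar",C[b])
E
python3 v.py
```

```text
time: 27.15
tool_pos: [0.475, 0.0057, 0.4028]
tcp_rot: [-2.687, -1.627, 0.001]
ft_force: [0.4, 0.1, -5.6]
grip_width: 0.0313
grip_force: 61.4
time: 28.4
tool_pos: [0.4756, 0.0049, 0.4026]
tcp_rot: [-3.124, -0.334, 0.001]
ft_force: [0.2, 0.2, -4.8]
grip_width: 0.0311
grip_force: 61.5
time: 29.15
tool_pos: [0.4756, 0.005, 0.4029]
tcp_rot: [3.133, -0.231, -0.001]
ft_force: [-0.0, 0.4, -5.6]
grip_width: 0.0311
grip_force: 61.5
[0.47560589 0.00507804 0.40298982] -8.421960415359376 [ 0.4 -1.5  5. ] [-0.    0.08  0.01]
tool shift units [-0.009 -0.003]
bar top pts 9929 [[-13.5, -62.1, -193.5], [4.3, 8.0, -187.3], [14.5, 62.1, -180.9]]
bar n 9929 rect c [475.8   5.1] size [128.3  30.7] long ang 82.1 z med/p95 215.7 218.1 mean [478.8   3.4 215.5]
```

```bash
python3 -m handwheel '[[[0,0,0.3],0,0.2],[[0,0,0.5],0,0.2],[[0,0,0.5],0,0.2],[[0,0,0.3],0,0.2],[[0,0,0.2],0,0.2],[[0,0,0.1],0,0.2],[[0,0,0.1],0,0.2],[[0,0,0.06],0,0.2],[[0,0,0],0,0.2]]'; python3 -m handwheel '[[[0,0,0.02],0,0.2],[[0,0,0.02],0,0.2]]'; python3 -c "
from h import *
s=state();print(s['tool_pos'],s['ft_force'],s['moment'])"
```

```text
time: 30.32
tool_pos: [0.4757, 0.0052, 0.3003]
tcp_rot: [3.133, -0.233, 0.001]
ft_force: [-0.2, -0.1, -4.0]
grip_width: 0.0315
grip_force: 61.5
time: 30.58
tool_pos: [0.4756, 0.0052, 0.2983]
tcp_rot: [3.133, -0.233, 0.001]
ft_force: [0.8, -0.1, -3.2]
grip_width: 0.0314
grip_force: 61.5
[0.47564317 0.00520302 0.29834911] [ 0.78945882 -0.14047238 -3.22872349] [-0.02155978 -0.1092177   0.04908023]
```

Sprung foot is on the block (weight down to about 3 N), with about 4 mm left.

```bash
python3 -m handwheel '[[[0,0,0.03],0,0.2],[[0,0,0.02],0,0.2],[[0,0,0],0,0.2]]'; python3 -m handwheel '[[[0,0,0.01],0,0.2],[[0,0,0.01],0,0.2]]'; python3 -c "
from h import *
s=state();print(s['tool_pos'],s['ft_force'],s['moment'])"
```

```text
time: 30.95
tool_pos: [0.4756, 0.0052, 0.2957]
tcp_rot: [-3.133, 0.233, -0.0]
ft_force: [0.5, -0.2, -3.0]
grip_width: 0.0314
grip_force: 61.5
time: 31.2
tool_pos: [0.4756, 0.0052, 0.2947]
tcp_rot: [3.133, -0.233, 0.0]
ft_force: [0.4, -0.9, -2.7]
grip_width: 0.0315
grip_force: 61.5
[0.47561003 0.00520163 0.29469623] [ 0.38119966 -0.91253336 -2.66728539] [-0.0289141  -0.28504414  0.03017351]
```

```bash
python3 -m handwheel '[[[0,0,0.01],0,0.2],[[0,0,0],0,0.2]]'; python3 -m handwheel '[[[0,0,0.01],0,0.2],[[0,0,0],0,0.2]]'
```

```text
time: 31.45
tool_pos: [0.4756, 0.0052, 0.2942]
tcp_rot: [-3.133, 0.233, -0.0]
ft_force: [1.8, -0.0, -2.5]
grip_width: 0.0313
grip_force: 61.9
time: 31.7
tool_pos: [0.4757, 0.0051, 0.2941]
tcp_rot: [3.133, -0.233, 0.001]
ft_force: [-1.3, -1.7, 4.4]
grip_width: 0.0315
grip_force: 62.6
```

Feet are on the plate. I'll release and retreat straight up.

```bash
python3 -m handwheel '[[[0,0,0],0,0.42],[[0,0,0],0,0.6],[[0,0,0],0,1],[[0,0,0],0,1],[[0,0,0],0,1],[[0,0,-0.4],0,1],[[0,0,-0.7],0,1],[[0,0,-0.7],0,1],[[0,0,-0.5],0,1],[[0,0,0],0,1]]'
python3 - <<'E'
from w import *
T,p,d=snap("wrist","wrist10"); s=state();M=R.from_rotvec(s["tcp_rot"]).as_matrix();C=cloud("wrist",T,d); x,y,z=C[...,0],C[...,1],C[...,2]
n=(abs(x-.475)<.1)&(abs(y-.005)<.1)&(d>.1)
b=n&(z>.098)&(z<.112); rep("bar",C[b]); P=C[b]; A=np.c_[P[:,:2]-P[:,:2].mean(0),np.ones(len(P))]
k=abs(P[:,2]-np.median(P[:,2]))<.003; print("bar plane slopes",np.linalg.lstsq(A[k],P[k,2],rcond=None)[0])
g=n&(z>.16)&(z<.172); rep("grip top",C[g]); P=C[g];A=np.c_[P[:,:2]-P[:,:2].mean(0),np.ones(len(P))];k=abs(P[:,2]-np.median(P[:,2]))<.004;print("top plane",np.linalg.lstsq(A[k],P[k,2],rcond=None)[0])
bk=n&(z>.052)&(z<.066); rep("block",C[bk])
E
```

```text
time: 32.95
tool_pos: [0.4756, 0.0052, 0.4102]
tcp_rot: [-3.133, 0.233, -0.005]
ft_force: [-0.3, -0.6, 0.5]
grip_width: 0.0852
grip_force: 0.0
bar n 4505 rect c [476.8   5.1] size [128.8  32.5] long ang 82.6 z med/p95 106.9 108.2 mean [476.4   5.1 106.5]
bar plane slopes [-0.01609963  0.00288907  0.10686599]
grip top n 2211 rect c [475.2   5.3] size [31.2 29.1] long ang 81.5 z med/p95 164.6 166.8 mean [476.4   5.  164.2]
top plane [-0.03415007  0.00635849  0.16431029]
block n 3107 rect c [474.1   6. ] size [106.3 104.9] long ang 37.8 z med/p95 58.9 60.3 mean [498.8   0.5  58.8]
```

View pics/wrist10.png

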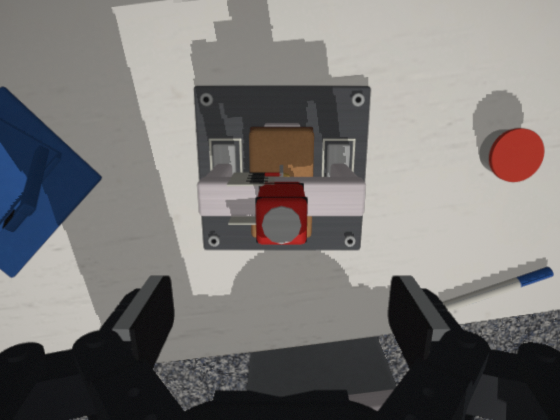

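The view shows the gauge upright across the block, with its feet inside the white outlines at (226,155) and (339,155). The bar stands at 107 mm, as on the bench plus the 10 mm plate, and is centred within 2 mm. The fingers are clear, so I'll hand it in.

```bash
python3 -c "
from rig import *
print(job_done())"
```

```text
the job is handed in; nothing more can be done
None
```

The job is handed in at about 33 s: the block lies flat and centred on the anvil, and the gauge stands upright and square across it with its feet in the white outlines, let go. I could not read the sprung foot's value or the judge's verdict; measured positions are within about 2 mm of the bed's centre.

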